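# Stand the fallen light screen up and close the port with it

### The job

The orange light screen beside the fluorometer has fallen on its back. Push its upturned steel foot over so that the screen stands upright again, and then, with it standing, push it along the bench so that its foot slides under the instrument until the orange panel is flush against the side and covers the round port. Only push it, never lift it off the bench, and leave the bottle, the beaker and the cuvette block alone.

Things in the scene. Friction and masses are not known exactly. Their poses are not given: they have to be found in the camera images.
- instrument: White bench fluorometer, fixed. Origin on the bench (z = 0) at the foot of its port side, below the port; own x along that side, +y into the instrument, z up; the port side looks along -y over open bench. Low deck: x -160 to 160, y 0 to 150, top 95 mm and underside 30 mm above the bench. Behind it, y 150 to 350, the housing, 360 wide, 220 mm high. Rubber feet, 24 diameter, at x = +-145, y = 30 and 320.
- port (a point): Centre of the port, a black disc of 40 mm diameter on the deck's side, 62 mm above the bench, at x = 0 of the instrument. An orange mark lies on the deck's top edge above it. Axes as instrument.
- screen: Loose L-shaped screen, about 0.6 kg: dark steel foot plate 130 wide x 95 deep x 10 thick; orange panel 130 wide x 6 thick rising at right angles from its heel edge to 100 mm over the foot's underside. Origin: middle of the heel's bottom outer edge, the pivot, on the bench both fallen and standing. Own axes as when standing: x along the width, +y from heel to toe (panel y 0 to 6, toe y = 95), z up the panel.
- screen_toe (a point): Middle of the foot's toe edge, in own frame (0, 95, 5) mm; axes as screen. At the start the screen lies on its back: own +y up, toe on top, 95 mm high. Pushing the foot's upper part towards the instrument tips it about the heel edge; past about 31 degrees it drops upright by itself. Heel starts 155 to 195 mm before the port side, within 0.16 rad of parallel and 22 mm of centred on the port.
- screen_panel (a point): Middle of the width of the panel's face on the foot side (the one that comes against the instrument), 55 mm up from the foot's underside, in own frame (0, 6, 55) mm; axes as screen. At the start the panel lies flat on the bench, this face up, reaching away from the instrument; standing, its back at y = 0 can be pushed, best at half height or lower.
- bottle: Amber reagent bottle with white cap, 52 diameter x 100 mm high, loose, standing. Origin at the centre of its underside. Bystander.
- beaker: Clear open beaker, 64 diameter x 75 mm high, loose, standing. Origin at the centre of its underside. Bystander.
- cuvettes: Blue block 90 x 45 x 28 mm with four clear cuvettes standing in it to 58 mm height, loose. Origin at the centre of its underside, long side along own x. Bystander.

How it is judged:
By the outcome, as a careful person would: the job done as asked, in the order asked, and still so for the second after the job is handed in, with the robot touching nothing.
It also fails if it takes over 51 s, if anything falls off the work surface, if the arm or the gripper's body presses on something with over 40 N, if the wrist force passes 120 N, or if a joint passes its speed limit or range.

### The arm

A 6-joint arm with a two-finger parallel gripper is mounted at the origin on the work surface. World frame = base frame: x ahead of the robot, y to its left, z up, the work surface at z = 0. Lengths are in m, angles in rad, forces in N, time in s.
With the tool pointing down it reaches from about 0.3 to 0.875 m from the base axis. Payload 6.4 kg.
Tool frame: the origin (TCP) lies at the very end of the fingers, on their centre line; the grasp point (between the pads) lies 19 mm behind it; z points along the fingers, y is the line along which they close (so a half turn about z gives the same grasp; the last joint's range is limited). The gripper opens to 85 mm and grips with 20 to 120 N. Pads are 22 mm wide; open, the fingers measure 114 mm over their backs; the gripper's body (76 mm by 85 mm) begins 54 mm behind the grasp point. The pads swing forward as they close: fully open they stand 13 mm farther back than shut.
Start: joints at [0.989, 0.181, 1.607, -0, 1.354, -0.206], TCP at [0.211, 0.535, 0.231] pointing down, gripper open.
Joint ranges: [-2.99, 2.99], [-0.89, 2.07], [0.3, 2.58], [-1.14, 4.28], [0, 2.63], [-3.12, 3.12]. Speed limits (rad/s): [2.57, 2.57, 3.01, 3.14, 3.14, 3.14].

### API

Orientations are given as [roll, pitch, yaw] about the fixed x, y, z axes, in that order (R = Rz(yaw) Ry(pitch) Rx(roll)).
In Python, from plant import sense, grab_frame, job_done gives the robot as it stands.
- The arm moves only by the shell command python3 -m pendant 'ROWS' [FORCE]. ROWS is a JSON object of lists of equal length, an entry for each row: "travel": the shift along the tool's x, y, z in cm, a list of three; "rot": the turn, a rotation vector about the tool's x, y, z in degrees, a list of three; "jaw": the opening, from -1 (shut) to 1 (fully open). A call has 1 to 12 rows; each row shifts and turns the commanded pose from where the row before left it, along the tool's axes as they then stand; what a row does not reach is not made up. A row lasts 1/10 s, in which the tool goes at most 50 mm and 8.59 degrees, less where a joint would pass 70% of its speed; a pose out of reach is approached as far as the arm can. A call with a gripper value outside its range is refused whole. The fingers move at their own pace and stop on an object; FORCE is the grip in N (left out, the last holds). Time passes only in rows, so rows that do not move let the fingers close. It gives the time, the measured TCP pose, the force, the opening and the grip force at its end, in the units of the state.
- sense(): the state, without advancing time (a new reading comes with each control period).
- grab_frame(name): name is "side" or "top" or "wrist"; returns a dict with "img" (400x640x3 uint8, red, green, blue), "intrinsics" (3x3 intrinsics, pixels), "origin" and "attitude" of the camera in the world. Camera axes: x right, y up, looking along -z (the intrinsics and any distortion apply to the point x, -y, -z); pixel columns grow to the right and rows downward; lengths in m; the calibration is good to about 2 mm. A picture is of the moment at which its call begins. There is no depth.
- job_done(): hands the job in; it is judged then, once.
The state is a dict: "time": time; "joint_pos": joint angles; "qd": joint speeds; "joint_efforts": joint torques, N m; "eef_pos": TCP position; "orientation": TCP orientation; "ft_force": force on the tool from outside, world axes, zero at the start; "ft_torque": the same for the moment, N m; "gripper_width": finger opening in m; "gripper_force": force on a finger pad.
Only numpy, scipy, OpenCV 4.12 (cv2) and the standard library are available. Lean on these libraries where they do the work, as an engineer would, in place of code of your own. Each camera call takes 0.05 s, during which the arm holds its last target. There are 200 camera calls.

## Working session

There is one attempt and no reset: what is moved stays moved. The work goes in short steps, Python scripts to look and compute and a shell command to move; the robot and the scene stay as the last step left them, time stands still between calls to the robot, and variables do not carry over. Pictures are saved under pics/ and viewed, at most 10 in all, crops included, and the job is handed in when it is done.

```bash
mkdir -p pics; cat > h.py <<'E'
import numpy as np,cv2,pickle
from plant import sense,grab_frame,job_done
def grab(n,f):
    d=grab_frame(n); cv2.imwrite('pics/'+f+'.png',d['img'][:,:,::-1]); pickle.dump(d,open('pics/'+f+'.pkl','wb')); return d
def att(d):
    A=np.array(d['attitude'],float)
    if A.shape==(3,3): return A
    from scipy.spatial.transform import Rotation as R
    return R.from_euler('xyz',A).as_matrix() if A.size==3 else R.from_quat(A).as_matrix()
def ray(d,u,v):
    K=np.array(d['intrinsics']); p=np.linalg.inv(K)@[u,v,1]; return att(d)@[p[0],-p[1],-p[2]]
def at(f,u,v,z):
    d=pickle.load(open('pics/'+f+'.pkl','rb')); r=ray(d,u,v); o=np.array(d['origin']); return o+r*(z-o[2])/r[2]
def proj(f,P):
    d=pickle.load(open('pics/'+f+'.pkl','rb')); c=att(d).T@(np.array(P)-np.array(d['origin'])); q=np.array(d['intrinsics'])@[c[0],-c[1],-c[2]]; return q[:2]/q[2]
E
python3 - <<'E'
from h import *
for n in('top','side'):
    d=grab(n,n+'0'); print({k:v for k,v in d.items() if k!='img'})
s=sense();print(s)
E
```

```text
{'intrinsics': array([[466.48878525,   0.        , 307.54669123],
       [  0.        , 466.48878525, 205.17048713],
       [  0.        ,   0.        ,   1.        ]]), 'origin': array([0.42722837, 0.06554931, 0.96396982]), 'attitude': array([ 0.15067257, -0.00994113, -1.59064517])}
{'intrinsics': array([[514.77677748,   0.        , 311.67022404],
       [  0.        , 514.77677748, 200.11374898],
       [  0.        ,   0.        ,   1.        ]]), 'origin': array([ 0.21936824, -0.47994103,  0.77857268]), 'attitude': array([ 0.7554222 , -0.02018382, -0.54209091])}
{'time': 0.1, 'joint_pos': array([ 9.88719065e-01,  1.81482767e-01,  1.60784733e+00,  5.81884025e-06,
        1.35378870e+00, -2.06310274e-01]), 'qd': array([ 0.00067873, -0.0010788 , -0.00253547, -0.00117683, -0.00158197,
       -0.00064848]), 'joint_efforts': array([ 1.39954253e-03, -4.45882022e+01, -3.52236342e+01, -1.65221295e-04,
        4.13852278e-03,  2.52483090e-05]), 'eef_pos': array([0.21074437, 0.53448988, 0.23049455]), 'orientation': array([-3.14010003e+00, -3.18190815e-04,  2.76582417e+00]), 'ft_force': array([ 0.66183579, -0.25831789,  0.5462743 ]), 'ft_torque': array([ 0.02503291, -0.01357568,  0.00860464]), 'gripper_force': 0.0, 'gripper_width': 0.08502584686111553}
```

View pics/top0.png

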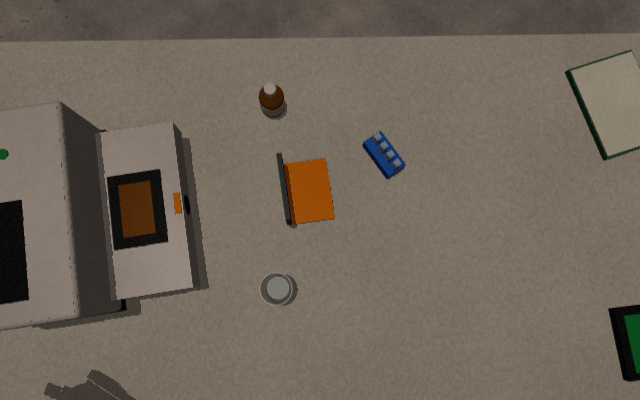

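View pics/side0.png

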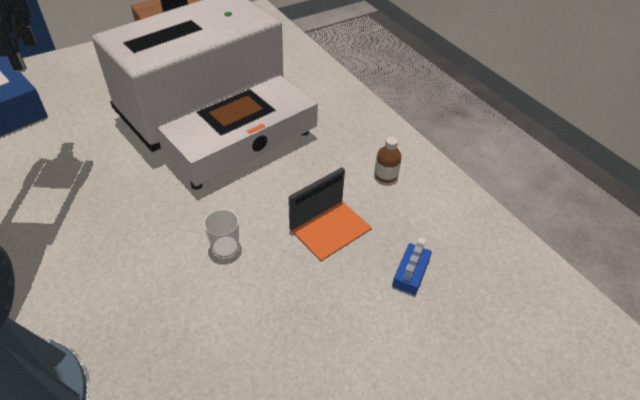

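The top view shows the deck's side edge at about columns 178–195, the orange mark at (178,203), the screen at (278–335, 152–225), the bottle at (271,98), the beaker at (277,289) and the cuvettes at (384,155). The side view shows the foot upright with its toe edge at (290–345, 172–192). I'll enlarge both for corner readings.

```bash
python3 - <<'E'
import cv2
a=cv2.imread('pics/top0.png')[110:310,160:350]; cv2.imwrite('pics/t1.png',cv2.resize(a,None,fx=3,fy=3,interpolation=2)[:600])
b=cv2.imread('pics/side0.png')[90:290,155:405]; cv2.imwrite('pics/s1.png',cv2.resize(b,None,fx=3,fy=3,interpolation=2))
E
```

```text
(no output)
```

View pics/t1.png

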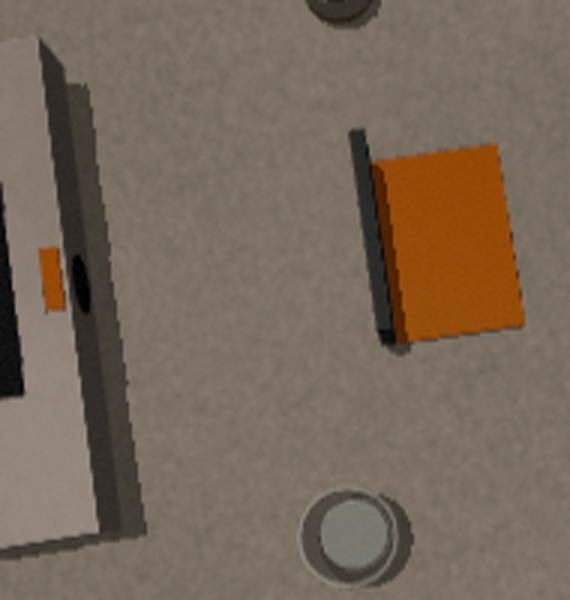

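View pics/s1.png

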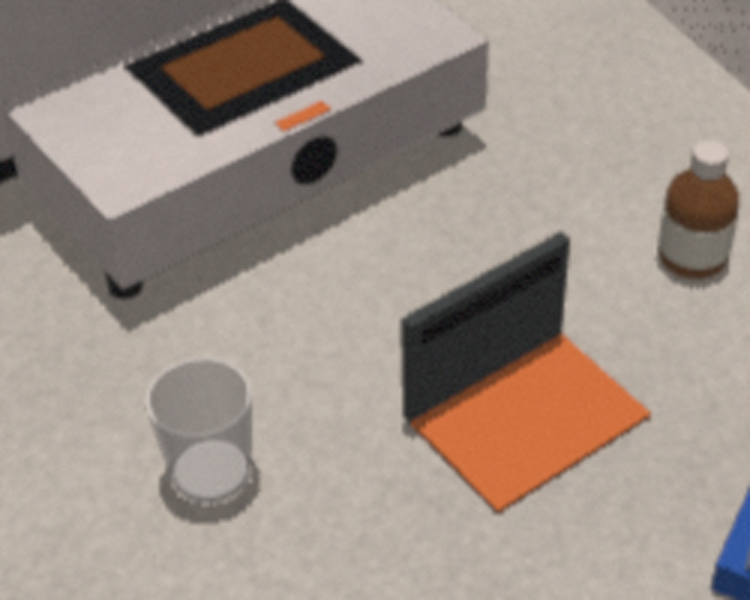

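The enlarged views show the deck's top edge from (173,123) to (193,288), the port at (187,205), the toe's far edge from (276.7,153.5) to (287.5,224.8) and the panel top's outer corners at (325.3,158.3) and (334.3,218.3).

```bash
python3 - <<'E'
from h import *
np.set_printoptions(precision=4,suppress=True)
T=lambda u,v,z:at('top0',160+u/3,110+v/3,z)
S=lambda u,v,z:at('side0',155+u/3,90+v/3,z)
def edge(n,a,b): print(n,a[:2],b[:2],'len %.4f ang %.4f'%(np.hypot(*(b-a)[:2]),np.arctan2((b-a)[1],(b-a)[0])), 'mid',((a+b)/2)[:2])
edge('deckT',T(98,533,.095),T(40,38,.095)); edge('deckS',S(112,218,.095),S(488,42,.095))
print('port',T(81,284,.062),S(314,160,.062))
edge('toeT',T(382,345,.095),T(350,131,.095)); edge('toeT2',T(396,342,.095),T(364,130,.095)); edge('toeS',S(403,320,.095),S(560,234,.095)); 
edge('panT',T(523,325,.006),T(496,145,.006)); edge('panS',S(498,511,.006),S(650,414,.006))
print('bottle',at('top0',273,110,.0),at('side0',387,180,0)); print('beaker',T(349,535,.005),S(211,468,0.005)); print('cuv',at('top0',384,157,.028),at('side0',410,270,.03))
E
```

```text
deckT [0.4101 0.2676] [0.7248 0.3102] len 0.3175 ang 0.1345 mid [0.5674 0.2889]
deckS [0.4138 0.2663] [0.7258 0.3084] len 0.3147 ang 0.1342 mid [0.5698 0.2873]
port [0.5693 0.289  0.062 ] [0.5697 0.2883 0.062 ]
toeT [0.5221 0.0929] [0.6598 0.1114] len 0.1389 ang 0.1342 mid [0.591  0.1022]
toeT2 [0.5239 0.0841] [0.6603 0.1025] len 0.1377 ang 0.1341 mid [0.5921 0.0933]
toeS [0.5324 0.0924] [0.6581 0.1088] len 0.1267 ang 0.1294 mid [0.5952 0.1006]
panT [ 0.5439 -0.0017] [0.6717 0.0136] len 0.1287 ang 0.1197 mid [0.6078 0.0059]
panS [ 0.5439 -0.0049] [0.6716 0.0118] len 0.1288 ang 0.1305 mid [0.6078 0.0035]
bottle [0.7822 0.1234 0.    ] [ 0.7835  0.1099 -0.    ]
beaker [0.4036 0.1197 0.005 ] [0.4051 0.1156 0.005 ]
cuv [ 0.6668 -0.1065  0.028 ] [ 0.6596 -0.1175  0.03  ]
```

Poses agree across the two cameras. The instrument yaw is 0.134 with the port at (0.5695, 0.2885). The screen heel is at (0.594, 0.1035), nearly parallel and centred. I'll raise the tool and cross to a spot above the screen, then turn so that tool x points at the instrument.

```bash
python3 -m pendant '{"travel":[[0,0,-4],[0,0,-4],[0,0,-4],[-3,-1.7,0],[-3,-1.7,0],[-3,-1.7,0],[-3,-1.7,0],[-3,-1.7,0],[-3,-1.7,0],[-3,-1.7,0],[-3,-1.7,0],[-3,-1.7,0]],"rot":[[0,0,0],[0,0,0],[0,0,0],[0,0,0],[0,0,0],[0,0,0],[0,0,0],[0,0,0],[0,0,0],[0,0,0],[0,0,0],[0,0,0]],"jaw":[0.5,0.5,0.5,0.5,0.5,0.5,0.5,0.5,0.5,0.5,0.5,0.5]}' 30
python3 -m pendant '{"travel":[[-3,-1.7,0],[-3,-1.7,0],[-3,-1.7,0],[-3,-1.7,0],[-3,-1.7,0],[-3,-1.7,0],[-3,-1.7,0],[-3,-1.7,0],[-3,-1.2,0],[0,0,0]],"rot":[[0,0,0],[0,0,0],[0,0,0],[0,0,0],[0,0,0],[0,0,0],[0,0,0],[0,0,0],[0,0,0],[0,0,0]],"jaw":[0.5,0.5,0.5,0.5,0.5,0.5,0.5,0.5,0.5,0.5]}'
python3 -m pendant '{"travel":[[0,0,0],[0,0,0],[0,0,0],[0,0,0],[0,0,0],[0,0,0],[0,0,0],[0,0,0],[0,0,0]],"rot":[[0,0,7.6],[0,0,7.6],[0,0,7.6],[0,0,7.6],[0,0,7.6],[0,0,7.6],[0,0,7.6],[0,0,7.6],[0,0,0]],"jaw":[0.5,0.5,0.5,0.5,0.5,0.5,0.5,0.5,0.5]}'
cat > rel.py <<'E'
from h import *
from scipy.spatial.transform import Rotation as R
import sys
def rel(x,y,z):
    s=sense(); M=R.from_euler('xyz',s['orientation']).as_matrix(); print('pos',s['eef_pos'].round(4),'rpy',s['orientation'].round(3),'F',s['ft_force'].round(1),'w',round(s['gripper_width'],3),'t',round(s['time'],2))
    print('tool cm',(100*M.T@(np.array([x,y,z])-s['eef_pos'])).round(2))
    p=s['eef_pos'][:2]-[.5695,.2885]; c,q=np.cos(.134),np.sin(.134); print('instr frame',(p[0]*c+p[1]*q).round(4),(-p[0]*q+p[1]*c).round(4))
if __name__=='__main__': rel(*map(float,sys.argv[1:]))
E
python3 rel.py .6004 .0579 .072
```

```text
time: 1.3
eef_pos: [0.4065, 0.2922, 0.3509]
orientation: [-3.141, -0.001, 2.766]
ft_force: [0.2, 0.2, -0.3]
gripper_width: 0.064
gripper_force: 0.0
time: 2.3
eef_pos: [0.6045, 0.0535, 0.3498]
orientation: [-3.14, -0.001, 2.762]
ft_force: [-0.1, -0.7, -0.6]
gripper_width: 0.0638
gripper_force: 0.0
time: 3.2
eef_pos: [0.6023, 0.0574, 0.3509]
orientation: [-3.141, -0.0, 1.704]
ft_force: [0.4, 1.4, 0.1]
gripper_width: 0.0642
gripper_force: 0.0
pos [0.6023 0.0574 0.3509] rpy [-3.141 -0.     1.704] F [0.4 1.4 0.1] w 0.064 t 3.2
tool cm [ 0.06 -0.16 27.89]
instr frame 0.0016 -0.2334
```

```bash
python3 -m pendant '{"travel":[[0,-0.2,3],[0,0,3],[0,0,3],[0,0,3],[0,0,3],[0,0,3],[0,0,3],[0,0,3],[0,0,2],[0,0,1.9],[0,0,0]],"rot":[[0,0,0],[0,0,0],[0,0,0],[0,0,0],[0,0,0],[0,0,0],[0,0,0],[0,0,0],[0,0,0],[0,0,0],[0,0,0]],"jaw":[0.5,0.5,0.5,0.5,0.5,0.5,0.5,0.5,0.5,0.5,0.5]}'
python3 -c "
from h import *
grab('wrist','w1');d=grab('side','s2');cv2.imwrite('pics/s2c.png',cv2.resize(d['img'][90:290,155:405,::-1],None,fx=3,fy=3))"; python3 rel.py .6004 .0579 .072
```

```text
time: 4.3
eef_pos: [0.5981, 0.057, 0.0691]
orientation: [-3.135, -0.002, 1.708]
ft_force: [-0.8, 0.3, 0.2]
gripper_width: 0.0637
gripper_force: 0.0
pos [0.6006 0.0567 0.0724] rpy [-3.141 -0.     1.707] F [ 0.2 -0.4 -0.7] w 0.064 t 4.4
tool cm [ 0.12 -0.01  0.04]
instr frame -0.0001 -0.2338
```

View pics/s2c.png

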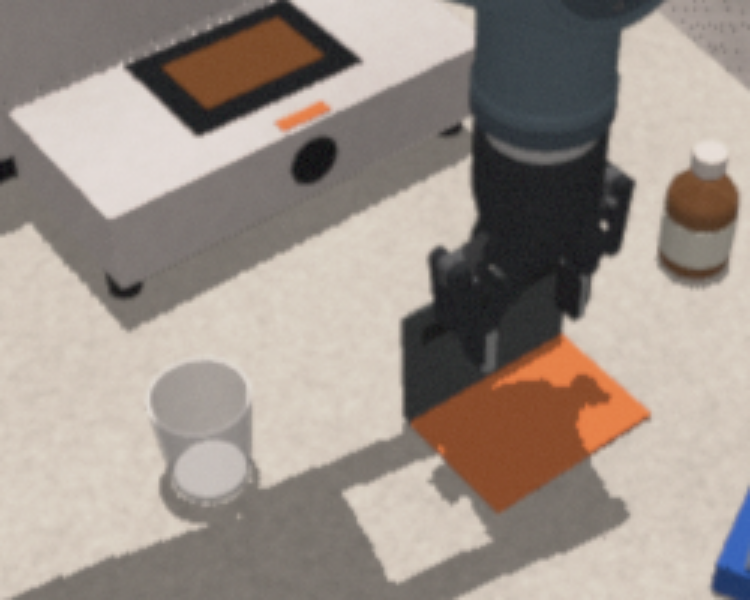

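The gripper sits behind the upturned foot (fingertips at about (490,365) and (570,310) in the crop), centred and clear of the bystanders. Now I'll push.

```bash
python3 -m pendant '{"travel":[[1,0,0],[1,0,0],[0.5,0,0],[0.5,0,0],[0.5,0,0],[0.5,0,0],[0.5,0,0],[0.5,0,0]],"rot":[[0,0,0],[0,0,0],[0,0,0],[0,0,0],[0,0,0],[0,0,0],[0,0,0],[0,0,0]],"jaw":[0.5,0.5,0.5,0.5,0.5,0.5,0.5,0.5]}'
python3 -c "
from h import *
d=grab('side','s3');cv2.imwrite('pics/s3c.png',cv2.resize(d['img'][90:290,155:405,::-1],None,fx=3,fy=3))"; python3 rel.py .6004 .0579 .072
```

```text
time: 5.2
eef_pos: [0.594, 0.1064, 0.0721]
orientation: [-3.141, -0.0, 1.704]
ft_force: [0.4, -1.6, -0.0]
gripper_width: 0.0638
gripper_force: 0.3
pos [0.5937 0.1071 0.072 ] rpy [-3.141e+00 -1.000e-03  1.705e+00] F [0.3 0.8 0.4] w 0.064 t 5.25
tool cm [-4.97  0.01 -0.  ]
instr frame -0.0003 -0.183
```

View pics/s3c.png

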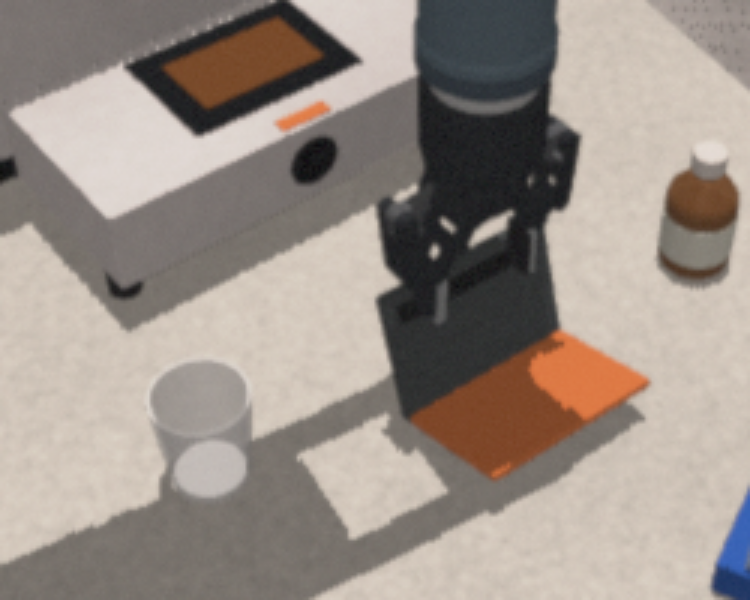

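The screen tips about its heel (still at (405,415)), tilted about 17°, with no sliding. I'll continue.

```bash
python3 -m pendant '{"travel":[[0.4,0,0],[0.4,0,0],[0.4,0,0],[0.4,0,0],[0.4,0,0],[0.4,0,0],[0.4,0,0],[0.4,0,0],[0,0,0],[0,0,0],[0,0,0]],"rot":[[0,0,0],[0,0,0],[0,0,0],[0,0,0],[0,0,0],[0,0,0],[0,0,0],[0,0,0],[0,0,0],[0,0,0],[0,0,0]],"jaw":[0.5,0.5,0.5,0.5,0.5,0.5,0.5,0.5,0.5,0.5,0.5]}'
python3 -c "
from h import *
d=grab('side','s4');cv2.imwrite('pics/s4c.png',cv2.resize(d['img'][90:290,155:405,::-1],None,fx=3,fy=3))"; python3 rel.py .6004 .0579 .072
```

```text
time: 6.35
eef_pos: [0.59, 0.1376, 0.0723]
orientation: [3.142, 0.0, 1.705]
ft_force: [0.3, 0.0, 0.4]
gripper_width: 0.0641
gripper_force: 0.0
pos [0.59   0.1376 0.0723] rpy [3.142 0.    1.704] F [-0.6 -0.7 -0.4] w 0.064 t 6.4
tool cm [-8.03 -0.03  0.03]
instr frame 0.0002 -0.1523
```

View pics/s4c.png

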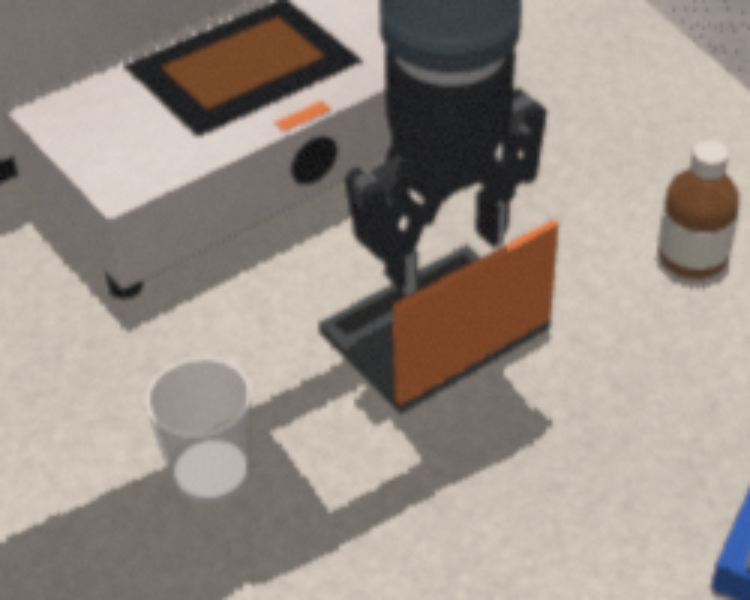

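The panel now appears upright in front of the fingers, with its bottom left corner at (400,410), top corners at (393,297) and (557,222) and toe at (322,328). I'll check that against the projected standing model.

```bash
cat > fit.py <<'E'
from h import *
from scipy.optimize import least_squares
def corners(p,t):   # p: x,y,yaw of pivot; t tilt back about the heel
    c,s=np.cos(p[2]),np.sin(p[2])
    P=np.array([[-65,0,0],[-65,0,100],[65,0,100],[65,0,0],[-65,95,10]])/1e3
    y=P[:,1]*np.cos(t)-P[:,2]*np.sin(t); z=P[:,1]*np.sin(t)+P[:,2]*np.cos(t)
    return np.c_[p[0]+c*P[:,0]-s*y,p[1]+s*P[:,0]+c*y,z]
def fit(f,px):
    k=[i for i,q in enumerate(px) if q is not None]; q=np.array([px[i] for i in k])
    r=least_squares(lambda v:(np.array([proj(f,a) for a in corners(v[:3],v[3])[k]])-q).ravel(),[.594,.1035,.13,0.])
    v=r.x; d=v[:2]-[.5695,.2885]; c,s=np.cos(.134),np.sin(.134)
    print('pose',v.round(4),'res px',r.fun.round(1),'instr x,y',round(d[0]*c+d[1]*s,4),round(-d[0]*s+d[1]*c,4))
E
python3 -c "
from fit import *
C=lambda u,v:(155+u/3,90+v/3)
fit('s4',[C(400,411),C(393,297),C(557,222),C(549,327),C(320,328)])"
```

```text
pose [ 0.5973  0.106   0.1067 -0.068 ] res px [ 0.   0.7 -0.5  1.4 -0.6 -1.7  1.3  0.5 -0.1 -1.2] instr x,y 0.0032 -0.1845
```

It fits standing: heel at −184 mm, centred to 3 mm, yaw about 0.11–0.13. Now I'll go up, back behind the panel and lean the tool 28° so the tips lead.

```bash
python3 -m pendant '{"travel":[[0,0,-2.5],[0,0,-2.5],[0,0,-2.5],[0,0,-2.5],[-2,0,0],[-2,0,0],[-2,0,0],[-3,0,0],[0,0,0]],"rot":[[0,0,0],[0,0,0],[0,0,0],[0,0,0],[0,0,0],[0,0,0],[0,0,0],[0,0,0],[0,0,0]],"jaw":[0.5,0.5,0.5,0.5,0.5,0.5,0.5,0.5,0.5]}'
python3 -m pendant '{"travel":[[0,0,0],[0,0,0],[0,0,0],[0,0,0],[0,0,0]],"rot":[[0,7,0],[0,7,0],[0,7,0],[0,7,0],[0,0,0]],"jaw":[0.5,0.5,0.5,0.5,0.5]}'
python3 -c "
from rel import *
c,s=np.cos(.134),np.sin(.134)
x,y=.002,-.232
rel(.5695+x*c-y*s,.2885+x*s+y*c,.028)"
```

```text
time: 7.3
eef_pos: [0.6025, 0.0452, 0.1724]
orientation: [3.141, 0.001, 1.701]
ft_force: [-0.0, 0.5, -0.5]
gripper_width: 0.0639
gripper_force: 0.0
time: 7.8
eef_pos: [0.6016, 0.0462, 0.1706]
orientation: [-3.138, -0.491, 1.699]
ft_force: [-0.3, -0.5, -0.4]
gripper_width: 0.064
gripper_force: 0.0
pos [0.6016 0.0462 0.1706] rpy [-3.138 -0.491  1.699] F [-0.3 -0.5 -0.4] w 0.064 t 7.8
tool cm [-5.63  0.29 13.16]
instr frame -0.0005 -0.2444
```

```bash
python3 -m pendant '{"travel":[[-1.13,0.06,2.63],[-1.13,0.06,2.63],[-1.13,0.06,2.63],[-1.13,0.06,2.63],[-1.13,0.06,2.63],[0,0,0],[0,0,0]],"rot":[[0,0,0],[0,0,0],[0,0,0],[0,0,0],[0,0,0],[0,0,0],[0,0,0]],"jaw":[0.5,0.5,0.5,0.5,0.5,0.5,0.5]}'
python3 -m pendant '{"travel":[[0.88,0,0.47],[0.88,0,0.47],[0.7,0,0.37],[0.53,0,0.28],[0.53,0,0.28],[0.53,0,0.28],[0.53,0,0.28],[0.53,0,0.28],[0.53,0,0.28],[0.53,0,0.28],[0.53,0,0.28],[0.53,0,0.28]],"rot":[[0,0,0],[0,0,0],[0,0,0],[0,0,0],[0,0,0],[0,0,0],[0,0,0],[0,0,0],[0,0,0],[0,0,0],[0,0,0],[0,0,0]],"jaw":[0.5,0.5,0.5,0.5,0.5,0.5,0.5,0.5,0.5,0.5,0.5,0.5]}'
python3 -c "
from h import *
d=grab('side','s5');cv2.imwrite('pics/s5c.png',cv2.resize(d['img'][90:290,155:405,::-1],None,fx=3,fy=3))"; python3 rel.py .57 .2885 .028
```

```text
time: 8.5
eef_pos: [0.6032, 0.0615, 0.03]
orientation: [-3.141, -0.488, 1.705]
ft_force: [-0.6, -0.5, 0.2]
gripper_width: 0.0644
gripper_force: 0.0
time: 9.7
eef_pos: [0.5934, 0.1408, 0.0301]
orientation: [3.14, -0.487, 1.704]
ft_force: [1.3, -5.1, 1.4]
gripper_width: 0.0641
gripper_force: 2.6
pos [0.593  0.1419 0.0301] rpy [ 3.14  -0.488  1.705] F [ 2.5 -3.2  0.7] w 0.064 t 9.75
tool cm [13.01 -0.33  7.13]
instr frame 0.0037 -0.1484
```

View pics/s5c.png

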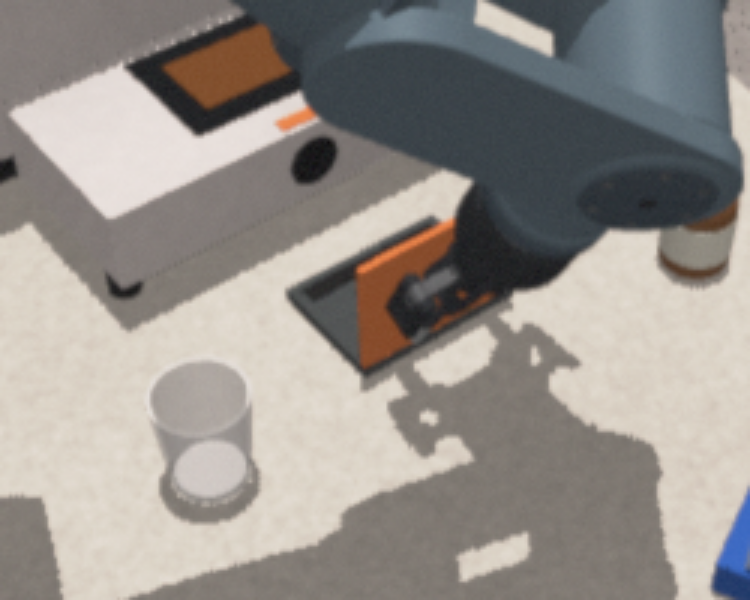

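The screen stands and slides: heel's left corner (363,375), top left (358,268), toe (290,292), with the two fingers low on the panel. Pushing force is about 5 N.

```bash
python3 -c "
from fit import *
C=lambda u,v:(155+u/3,90+v/3)
fit('s5',[C(363,375),C(358,268),None,None,C(288,292)])"
python3 -m pendant '{"travel":[[0.7,-0.02,0.37],[0.7,-0.02,0.37],[0.7,-0.02,0.37],[0.7,-0.02,0.37],[0.7,-0.02,0.37],[0.7,-0.02,0.37],[0.7,-0.02,0.37],[0.7,-0.02,0.37],[0.7,-0.02,0.37],[0.7,-0.02,0.37]],"rot":[[0,0,0],[0,0,0],[0,0,0],[0,0,0],[0,0,0],[0,0,0],[0,0,0],[0,0,0],[0,0,0],[0,0,0]],"jaw":[0.5,0.5,0.5,0.5,0.5,0.5,0.5,0.5,0.5,0.5]}'
python3 -c "
from h import *
for n in('side','top'): grab(n,n+'6')
a=cv2.imread('pics/side6.png')[90:290,155:355];b=cv2.imread('pics/top6.png')[100:300,160:320]
cv2.imwrite('pics/s6c.png',np.hstack([cv2.resize(a,(400,400)),cv2.resize(b,(320,400))]))"; python3 rel.py .57 .2885 .028
```

```text
pose [ 0.5924  0.1457  0.1145 -0.0433] res px [ 0.8  0.8 -0.4 -0.2 -0.3 -0.6] instr x,y 0.0036 -0.1446
time: 10.75
eef_pos: [0.5805, 0.2193, 0.0301]
orientation: [3.14, -0.487, 1.704]
ft_force: [0.7, -4.7, 0.1]
gripper_width: 0.0639
gripper_force: 2.5
pos [0.5798 0.2205 0.0301] rpy [ 3.141 -0.489  1.705] F [ 0.5 -0.1  0.1] w 0.064 t 10.85
tool cm [ 5.97 -0.07  3.41]
instr frame 0.0012 -0.0688
```

View pics/s6c.png

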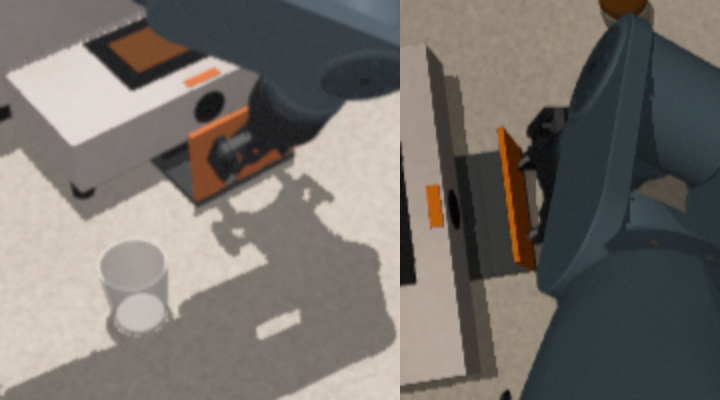

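The foot toe is entering under the deck, with the panel nearly parallel and centred on the port (top crop: panel top edge (500,130)–(522,265), port (453,210)). About 59 mm remain.

```bash
python3 -m pendant '{"travel":[[0.7,0,0.37],[0.7,0,0.37],[0.7,0,0.37],[0.7,0,0.37],[0.7,0,0.37],[0.44,0,0.23],[0.44,0,0.23],[0,0,0]],"rot":[[0,0,0],[0,0,0],[0,0,0],[0,0,0],[0,0,0],[0,0,0],[0,0,0],[0,0,0]],"jaw":[0.5,0.5,0.5,0.5,0.5,0.5,0.5,0.5]}';python3 rel.py .57 .2885 .028
python3 -m pendant '{"travel":[[0.26,0,0.14],[0.26,0,0.14],[0.18,0,0.09]],"rot":[[0,0,0],[0,0,0],[0,0,0]],"jaw":[0.5,0.5,0.5]}';python3 rel.py .57 .2885 .028
```

```text
time: 11.65
eef_pos: [0.5731, 0.2695, 0.0301]
orientation: [-3.141, -0.489, 1.705]
ft_force: [1.0, -1.1, -0.1]
gripper_width: 0.064
gripper_force: 0.4
pos [0.5731 0.2695 0.0301] rpy [-3.141 -0.489  1.705] F [ 1.  -1.1 -0.1] w 0.064 t 11.65
tool cm [ 1.59 -0.05  1.09]
instr frame 0.001 -0.0193
time: 11.95
eef_pos: [0.5722, 0.2768, 0.0301]
orientation: [-3.141, -0.489, 1.704]
ft_force: [1.1, -3.7, 0.0]
gripper_width: 0.0639
gripper_force: 2.2
pos [0.5722 0.2768 0.0301] rpy [-3.141 -0.489  1.704] F [ 1.1 -3.7  0. ] w 0.064 t 11.95
tool cm [ 0.95 -0.06  0.74]
instr frame 0.0011 -0.0119
```

```bash
for i in 1 2 3 4; do :; done; python3 -m pendant '{"travel":[[0.13,0,0.07],[0.13,0,0.07]],"rot":[[0,0,0],[0,0,0]],"jaw":[0.5,0.5]}' | grep -E "eef|force"
python3 -m pendant '{"travel":[[0.09,0,0.05],[0.09,0,0.05]],"rot":[[0,0,0],[0,0,0]],"jaw":[0.5,0.5]}'| grep -E "eef|ft_force"
```

```text
eef_pos: [0.5721, 0.2783, 0.03]
ft_force: [-0.7, -17.4, 4.8]
gripper_force: 8.9
eef_pos: [0.5722, 0.2784, 0.0299]
ft_force: [-2.2, -26.9, 8.5]
```

The force rose sharply at TCP −10 mm, as expected for flush contact. I'll back off and look.

```bash
python3 -m pendant '{"travel":[[-0.44,0,-0.23],[-0.88,0,-0.47],[-1.8,0,-0.94],[-2.6,0,-1.4],[-2.6,0,-1.4],[-2.6,0,-1.4],[2,0,-3.5],[2,0,-3.5],[2,0,-3.5],[2,0,-3.5],[0,0,0]],"rot":[[0,0,0],[0,0,0],[0,0,0],[0,0,0],[0,0,0],[0,0,0],[0,0,0],[0,0,0],[0,0,0],[0,0,0],[0,0,0]],"jaw":[0.5,0.5,0.5,0.5,0.5,0.5,0.5,0.5,0.5,0.5,0.5]}'
python3 -c "
from h import *
for n in('side','top'): grab(n,n+'7')
a=cv2.imread('pics/side7.png')[90:240,155:325];b=cv2.imread('pics/top7.png')[120:295,150:250]
cv2.imwrite('pics/s7c.png',np.hstack([cv2.resize(a,(476,420)),cv2.resize(b,(240,420))]))"; python3 rel.py .57 .2885 .028
```

```text
time: 13.45
eef_pos: [0.5907, 0.1644, 0.1983]
orientation: [3.13, -0.488, 1.711]
ft_force: [1.4, 0.1, 0.1]
gripper_width: 0.0639
gripper_force: 0.0
pos [0.5878 0.1642 0.1926] rpy [ 3.139 -0.489  1.706] F [ 0.1 -0.  -1. ] w 0.064 t 13.55
tool cm [ 3.36 -0.13 20.43]
instr frame 0.0015 -0.1256
```

View pics/s7c.png

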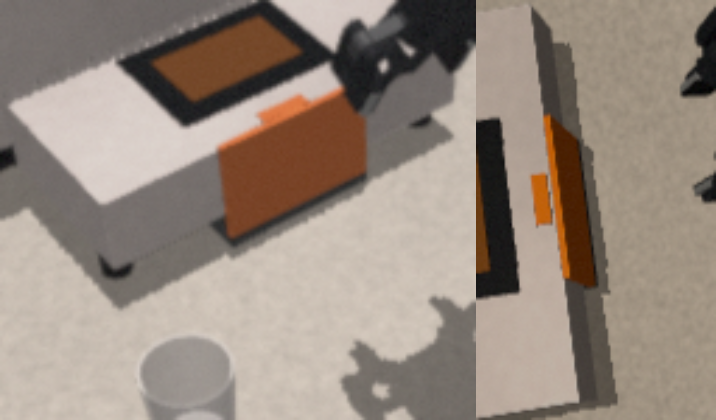

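The screen stands flush and parallel against the deck side and covers the port. Its panel, at rows 115–280 in the top crop, is centred on the mark at row 200, and the gripper is clear.

```bash
python3 -c "
from plant import job_done
print(job_done())"
```

```text
the job is handed in; nothing more can be done
None
```

The job is handed in: the screen was tipped upright, then pushed flush against the fluorometer so it covers the port, with the bystanders left alone and the arm clear at about 13.6 s.

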